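# Jack up the rectifier stand and hold the handle down

### The job

One side of the rectifier's stand has to come up so that its levelling feet can be changed: set the red ratchet jack square on under the yellow lift bracket, its saddle centred below the red mark, standing flat on the bench. Then pump the handle, letting it come back up between strokes, until both feet on that side hang about a centimetre clear of the bench, no higher. Finish with your hand still holding the handle down at the bottom of its stroke, so that the load cannot settle back; do not shove the stand, lean on it or disturb the spare foot, the beaker and the spanner.

Things in the scene. Friction and masses are not known exactly. Their poses are not given: they have to be found in the camera images.
- jack: red ratchet jack, 1 kg, loose. Origin: underside of its base, below the axis of the column; x points forward to the saddle. Base 8 mm thick: 90 mm wide from x -30 to +85 mm, tail 50 mm wide back to x -187 mm under the handle. Column 40 mm wide across y with flat sides, 40 mm along x, top at z 156 mm: grip it across y at z 120 to 155 mm to carry it. Centre of mass 12 mm behind the axis
- saddle (a point): centre of the top of the saddle, a round steel pad 32 mm across on the toe: 58 mm in front of the column axis, 37.5 mm above the bench while the toe is right down (12.5 mm below the lift bracket). The toe reaches 14 mm past it, the base 27 mm
- toe (a joint): height of toe and saddle above their lowest place, 0 to 0.042 m. The rack catches every 6 mm: when the handle goes back up, the toe settles by up to 6 mm on to the last tooth passed, and stays there
- handle (a joint): pump handle: 0 rad all the way up (sprung), 0.775 at the bottom stop. Pivot 32 mm behind the column axis, 80 mm up; it slopes 0.42 rad up to the rear at 0, 0.355 rad down at the stop. A full stroke raises the toe 14 mm, 11.5 stay when let up; the first closes the gap, with the second held down the feet hang 10 mm up. Push at the grip: 4 N empty, 7 to 12 N loaded
- handle_grip (a point): middle of the upper face of the handle's black rubber grip (80 mm long, 28 wide, 18 thick; its axis passes through the pivot, 130 mm away); push it down from above with closed fingertips or pinch it across its width. About 141 mm above the bench when up, 43 mm when down
- stand: beige rectifier bolted on a low stand of aluminium profile (240 x 260 mm, rails 46 to 76 mm up, top 189 mm), 5 to 9 kg, standing loose on four black rubber feet. Origin on the bench under its centre; the lift bracket is on its -x side, so the jack goes in along the stand's +x, with the two x axes parallel
- lift_mark (a point): point on the underside of the yellow lift bracket, below the red mark on its top; 50 mm above the bench before lifting. The bracket is a 6 mm plate, 50 mm wide, sticking out 52 mm from the rail; the mark is 27 mm out from the rail, 147 mm from the stand's centre
- foot_a (a point): underside of the foot at one end of the bracket side (110 mm to the stand's +y, 100 mm to its -x); its z is the clearance under the foot
- foot_b (a point): underside of the foot at the other end of the bracket side (110 mm to the stand's -y)
- spare_foot: a new levelling foot, rubber disc 36 mm across with a steel stem, 56 mm high, origin under its centre: leave it
- beaker: a white plastic beaker, 72 mm across and 85 mm high, origin under its centre: leave it
- spanner: a steel spanner 160 mm long lying flat, origin under its centre: leave it

How it is judged:
By the outcome, as a careful person would: the job done as asked, in the order asked, and still so for the second after the job is handed in, while the arm keeps its last pose, push and grip.
It also fails if it takes over 59 s, if anything falls off the work surface, if the arm or the gripper's body presses on something with over 40 N, if the wrist force passes 120 N, or if a joint passes its speed limit or range.

### The arm

A 7-joint arm with a two-finger parallel gripper is mounted at the origin on the work surface. World frame = base frame: x ahead of the robot, y to its left, z up, the work surface at z = 0. Lengths are in mm, angles in rad, forces in N, time in s.
With the tool pointing down it reaches from about 400 to 850 mm from the base axis. Payload 6.9 kg.
Tool frame: the origin (TCP) lies between the finger pads; the fingertips stand 22 mm ahead of it and the grasp point (between the pads) lies 3 mm ahead of it; z points along the fingers, y is the line along which they close (so a half turn about z gives the same grasp; the last joint's range is limited). The gripper opens to 85 mm and grips with 20 to 120 N. Pads are 22 mm wide; open, the fingers measure 114 mm over their backs; the gripper's body (76 mm by 85 mm) begins 54 mm behind the grasp point. The pads swing forward as they close: fully open they stand 13 mm farther back than shut.
Start: joints at [-1.052, 0.507, -0.238, 1.5, 0.126, 1.149, -0.155], TCP at [250.752, 572.482, 253.275] pointing down, gripper open.
Joint ranges: [-3.08, 3.08], [-0.24, 2.05], [-1.43, 1.35], [0, 2.5], [-1.52, 4.66], [0.17, 1.96], [-2.89, 2.89]. Speed limits (rad/s): [2.39, 2.39, 3.14, 3.14, 3.14, 3.14, 3.14].

### API

Orientations are given as a unit quaternion [w, x, y, z].
In Python, from plant import readout, cams, robot gives the robot as it stands.
- The arm moves only by the shell command python3 -m inch [OPENING], which reads ROWS from standard input. ROWS is a JSON list of rows, 1 to 5 of them, each of 6 numbers: dx, dy, dz in fractions of the full range, 1 being 60 cm, then a rotation vector rx, ry, rz in a scale on which 1.0 is 180 degrees; each row is the pose to reach, as a shift and turn from the pose commanded when the command began, along the tool's axes at that moment; what a row does not reach only later rows make up. A row lasts 1/12 s, in which the tool goes at most 41.7 mm and 0.125 rad, less where a joint would pass 70% of its speed; a pose out of reach is approached as far as the arm can. OPENING is the finger opening in mm, set as the command begins (- or left out keeps the last). The fingers move at their own pace and stop on an object; the grip force is fixed at half the most. Time passes only in rows, so rows that do not move let the fingers close. It prints the time, the measured TCP pose, the force, the opening and the grip force at its end. A shift or turn number past 1, either way, is cut back to 1. Input that does not fit is refused with a message, and nothing moves.
- readout.observe(): the state, without advancing time (a new reading comes with each control period).
- cams.snapshot(name): name is "side" or "top"; returns (picture, depth): 420x560x3 uint8, blue, green, red; 420x560 float32, mm along the optical axis (not along the pixel's ray), 0 where there is no reading.
- cams.get_calibration(name): a dict with "fx", "fy", "cx", "cy" (pixels), "R" (3x3) and "t" (3): a world point X has camera coordinates R X + t. Camera axes: x right, y down, z forward; pixel columns grow to the right and rows downward; lengths in mm; the calibration is good to about 2 mm. A picture is of the moment at which its call begins. get_calibration takes no time and is no camera call.
- robot.sign_off(): hands the job in; it is judged then, once.
The state is a dict: "time": time; "qpos": joint angles; "dq": joint speeds; "effort": joint torques, N m; "ee_pos": TCP position; "eef_rot": TCP orientation; "ft_force": force on the tool from outside, world axes, zero at the start; "torque": the same for the moment, N m; "gripper_width": finger opening in mm; "finger_force": force on a finger pad.
Only numpy, scipy, OpenCV 4.12 (cv2) and the standard library are available. Lean on these libraries where they do the work, as an engineer would, in place of code of your own. Each camera call takes 0.05 s, during which the arm holds its last target. There are 200 camera calls.

## Working session

There is one attempt and no reset: what is moved stays moved. The work goes in short steps, Python scripts to look and compute and a shell command to move; the robot and the scene stay as the last step left them, time stands still between calls to the robot, and variables do not carry over. Pictures are saved under pics/ and viewed, at most 10 in all, crops included, and the job is handed in when it is done.

```bash
ls; mkdir -p pics; python3 - <<'E'
from plant import readout, cams, robot
import cv2,numpy as np
print(readout.observe())
for n in("side","top"):
    p,d=cams.snapshot(n); cv2.imwrite(f"pics/{n}0.png",p); np.savez(f"pics/{n}0.npz",p=p,d=d)
    print(cams.get_calibration(n))
E
```

```text
pics
{'time': 0.0, 'qpos': array([-1.05250576,  0.50834028, -0.23750224,  1.50112725,  0.12566825,
        1.14887679, -0.15477842]), 'dq': array([ 0.00013823, -0.00013712, -0.00125134, -0.00048789, -0.00021093,
        0.00078137, -0.00034555]), 'effort': array([-5.78062482e-04, -6.20587349e+01, -2.18662307e+00, -2.49636877e+01,
        1.26647108e-02,  1.23055035e-02, -4.44141483e-05]), 'ee_pos': array([250.61907849, 572.05487586, 252.42924313]), 'eef_rot': array([-1.75472112e-04,  2.04930254e-01,  9.78776180e-01, -8.66333641e-04]), 'ft_force': array([ 0.43838561, -0.14853271, -0.56597425]), 'torque': array([ 0.06468662, -0.00969578, -0.04275251]), 'finger_force': 0.0, 'gripper_width': 85.36864888277344}
{'fx': 444.2566500330118, 'fy': 444.2566500330118, 'cx': 282.4903688571579, 'cy': 210.79998567887705, 'R': array([[-0.9899821 , -0.14107527,  0.00576289],
       [-0.1033118 ,  0.69595202, -0.71061766],
       [ 0.09623988, -0.70409413, -0.70355479]]), 't': array([ 595.71533907,   47.42934144, 1061.38780856])}
{'fx': 411.3263737298919, 'fy': 411.3263737298919, 'cx': 271.4576490112696, 'cy': 204.1360925307234, 'R': array([[ 0.02944383, -0.99951337, -0.01029937],
       [-0.98931674, -0.02766856, -0.14313224],
       [ 0.14277762,  0.0144037 , -0.98964998]]), 't': array([  95.17223693,  590.82153426, 1132.45455841])}
```

View pics/side0.png

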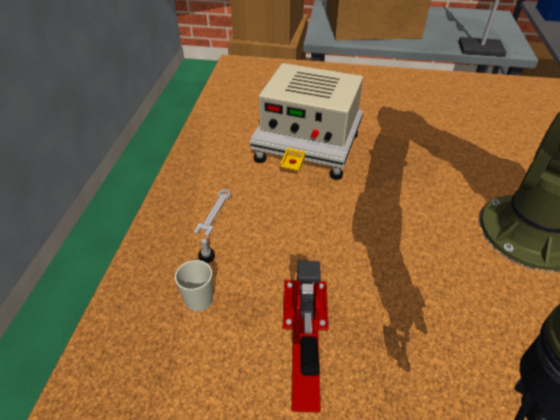

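View pics/top0.png

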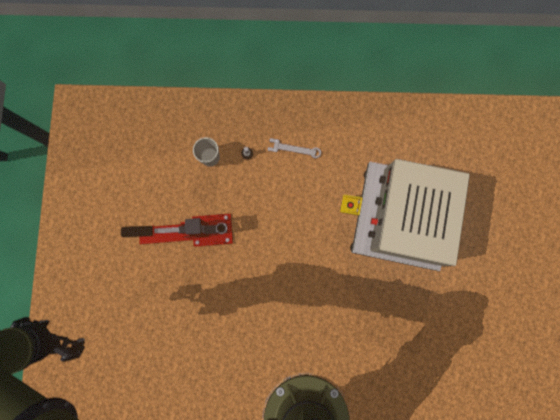

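```bash
cat > h.py <<'E'
import cv2,numpy as np
from plant import cams
def cast(n,uv,z):
    c=cams.get_calibration(n); uv=np.atleast_2d(uv).astype(float)
    r=np.c_[(uv[:,0]-c["cx"])/c["fx"],(uv[:,1]-c["cy"])/c["fy"],np.ones(len(uv))]@c["R"]
    o=-c["R"].T@c["t"]
    return o+r*((z-o[2])/r[:,2])[:,None]
def cloud(n,d):
    c=cams.get_calibration(n); v,u=np.mgrid[:420,:560]
    P=np.stack([(u-c["cx"])/c["fx"]*d,(v-c["cy"])/c["fy"]*d,d],-1)
    return (P-c["t"])@c["R"]
def grab(n,f=None):
    if f: q=np.load(f); return q["p"],q["d"]
    return cams.snapshot(n)
def hsv(p,h0,h1,s0=120,v0=60):
    h=cv2.cvtColor(p,cv2.COLOR_BGR2HSV); H=h[...,0]
    m=((H>=h0)&(H<=h1)) if h0<h1 else ((H>=h0)|(H<=h1))
    return m&(h[...,1]>s0)&(h[...,2]>v0)
E
python3 - <<'E'
from h import *
np.set_printoptions(precision=1,suppress=True)
for n in("side","top"):
    p,d=grab(n,f"pics/{n}0.npz"); W=cloud(n,d)
    print(n,"bench z",np.median(W[(d>0)&(abs(W[...,0]-400)<50)&(abs(W[...,1]-50)<60)][:,2]))
    y=hsv(p,22,34,150,100)
    m=y&(W[...,1]<0)
    v,u=np.nonzero(m); print("yellow n",len(u),"z",np.median(W[m][:,2]))
    X=cast(n,np.c_[u,v],56)[:,:2]; print(" rect",cv2.minAreaRect(X.astype(np.float32)),X.mean(0))
    r=hsv(p,172,6,190,70)
    c0=np.array([u.mean(),v.mean()]); vv,uu=np.nonzero(r)
    k=(np.hypot(uu-c0[0],vv-c0[1])<9); print(" mark",k.sum(),cast(n,[uu[k].mean(),vv[k].mean()],56), "cloud",np.median(W[vv[k],uu[k]],0))
    j=r&(W[...,1]>100)&(W[...,2]<16)&(W[...,2]>-5)
    v,u=np.nonzero(j); X=cast(n,np.c_[u,v],8)
    print(" jack",len(u),X.min(0),X.max(0)); 
    cv2.imwrite(f"pics/j_{n}.png",j*255)
    crop=p[180:280,100:260] if n=="top" else p[250:420,260:350]
    cv2.imwrite(f"pics/c_{n}.png",cv2.resize(crop,None,fx=3.4,fy=3.4,interpolation=2))
    st=(W[...,2]>150)&(W[...,2]<215)&(W[...,1]<-50)&(W[...,0]>250)&(W[...,0]<800)&(d>0)
    Z=W[st]; print(" box",len(Z),np.median(Z[:,2]),cv2.minAreaRect(Z[Z[:,2]>180][:,:2].astype(np.float32)))
a=cv2.imread("pics/c_top.png");b=cv2.imread("pics/c_side.png")
H=max(a.shape[0],b.shape[0]); o=np.zeros((H,a.shape[1]+b.shape[1]+5,3),np.uint8); o[:a.shape[0],:a.shape[1]]=a;o[:b.shape[0],a.shape[1]+5:]=b
o=cv2.resize(o,(min(800,o.shape[1]),min(600,o.shape[0]))); cv2.imwrite("pics/crop1.png",o); print(o.shape)
E
```

```text
side bench z 0.11690319706249604
yellow n 266 z 57.73686335328308
 rect ((594.1925048828125, -120.85916137695312), (81.18233489990234, 56.565521240234375), 79.20654296875) [ 592.2 -116.4]
 mark 8 [[ 591.9 -108.2   56. ]] cloud [ 592.2 -108.2   56.9]
 jack 2240 [466.3 225.5   8. ] [563.6 501.1   8. ]
 box 4659 188.5367224321909 ((562.5811767578125, -268.8920593261719), (196.89898681640625, 236.1398468017578), 79.63992309570312)
top bench z 0.5280908687340986
yellow n 284 z 57.648052777189484
 rect ((592.0283203125, -112.05781555175781), (54.31776809692383, 52.179256439208984), 82.02743530273438) [ 591.5 -111. ]
 mark 8 [[ 591.1 -109.9   56. ]] cloud [ 591.  -109.3   57.9]
 jack 811 [466.6 226.9   8. ] [560.2 493.4   8. ]
 box 7629 189.49415738312578 ((560.40869140625, -270.8843688964844), (192.69517517089844, 236.70811462402344), 79.6878890991211)
(578, 800, 3)[ WARN:0@0.457] global loadsave.cpp:1063 imwrite_ Unsupported depth image for selected encoder is fallbacked to CV_8U.
```

View pics/crop1.png

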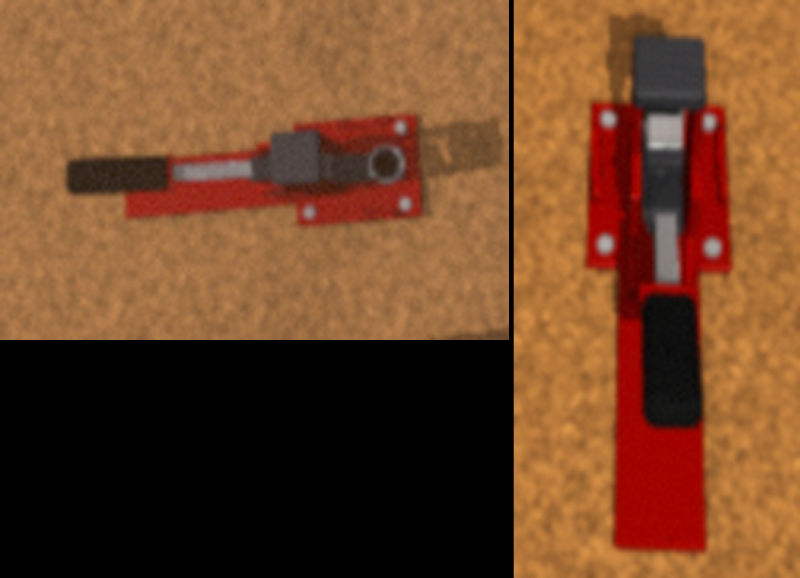

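```bash
python3 - <<'E'
from h import *
np.set_printoptions(precision=2,suppress=True)
s=lambda x,y:(260+(x/.9357-549)/3.4-.35,250+y/3.4-.35)
t=lambda x,y:(100+x/.9357/3.4-.35,180+y/3.4-.35)
S=[(590,101),(725,106),(586,267),(730,272),(614,548),(706,550)]
MS=np.array([(85,45),(85,-45),(-30,45),(-30,-45),(-187,25),(-187,-25)],float)
T=[(419,114),(422,218),(298,225),(126,217)]
MT=np.array([(85,45),(85,-45),(-30,-45),(-187,-25)],float)
def fit(M,X):
    a=(M-M.mean(0))@[1,1j]; b=(X-X.mean(0))@[1,1j]
    th=np.angle(np.sum(b*a.conj())); R=np.array([[np.cos(th),-np.sin(th)],[np.sin(th),np.cos(th)]])
    o=X.mean(0)-R@M.mean(0); return th,o,X-(M@R.T+o)
XS=cast("side",[s(*q) for q in S],8)[:,:2]; XT=cast("top",[t(*q) for q in T],8)[:,:2]
for M,X in((MS,XS),(MT,XT),(np.r_[MS,MT],np.r_[XS,XT])):
    print(*fit(M,X),sep="\n")
print("column top centre, top view",cast("top",t(295,157),156)," saddle",cast("top",t(385,163),37.5))
# column-top patch from depth, both views; rail edge line
for n in("top","side"):
    p,d=grab(n,f"pics/{n}0.npz"); W=cloud(n,d)
    m=(d>0)&(W[...,2]>148)&(W[...,2]<164)&(abs(W[...,0]-520)<60)&(abs(W[...,1]-290)<60)
    Z=W[m]; print(n,len(Z),np.median(Z[:,2]),cv2.minAreaRect(Z[:,:2].astype(np.float32)))
    m=(d>0)&(W[...,2]>71)&(W[...,2]<82)&(W[...,1]<-120)&(W[...,1]>-420)&(W[...,0]>400)&(W[...,0]<720)
    Z=W[m][:,:2]; print(" rail tops",len(Z),cv2.minAreaRect(Z.astype(np.float32)))
    ex=np.array([-.18,-.984]); ey=np.array([.984,-.18])
    a=Z@ex; b=Z@ey; bins=np.arange(b.min()+15,b.max()-15,12); pts=[]
    for q in bins:
        k=abs(b-q)<6
        if k.sum()>3: pts.append((q,np.sort(a[k])[1]))
    pts=np.array(pts); f=np.polyfit(pts[:,0],pts[:,1],1); f=np.polyfit(*pts[abs(np.polyval(f,pts[:,0])-pts[:,1])<5].T,1)
    th=np.arctan2(-.984,-.18)+np.arctan(-f[0]); print(" yaw from front edge",th,np.degrees(th),f,len(pts))
E
```

```text
-1.4601643654497773
[511.79 314.11]
[[ 0.12 -0.87]
 [-0.14 -0.22]
 [-1.    0.65]
 [ 1.18  1.08]
 [-0.68 -0.06]
 [ 0.51 -0.59]]
-1.4742374181437845
[510.23 310.68]
[[-0.44 -0.84]
 [-0.24  1.2 ]
 [ 1.61 -0.15]
 [-0.93 -0.21]]
-1.4656850116568505
[511.06 312.78]
[[ 1.3   0.76]
 [ 1.09  0.9 ]
 [-0.46  2.21]
 [ 1.78  2.14]
 [-0.98  1.29]
 [ 0.23  0.49]
 [-1.95 -3.4 ]
 [-1.83 -0.59]
 [ 0.99 -1.85]
 [-0.18 -1.94]]
column top centre, top view [[509.67 311.62 156.  ]]  saddle [[517.04 254.96  37.5 ]]
top 248 155.87003128105712 ((509.32269287109375, 311.8057861328125), (40.01663589477539, 40.45850372314453), 6.796100616455078)
 rail tops 1408 ((531.0035400390625, -189.0192413330078), (347.40228271484375, 188.09918212890625), 26.944259643554688)
 yaw from front edge -1.7449316247230264 -99.97721763553503 [-0.01 33.25] 20
side 445 155.76410629220146 ((511.0511169433594, 312.7564392089844), (38.793251037597656, 42.091026306152344), 6.284155368804932)
 rail tops 1397 ((566.07275390625, -246.76153564453125), (249.97653198242188, 259.228759765625), 79.97259521484375)
 yaw from front edge -1.734787223363394 -99.39598625194132 [-0.02 37.24] 20
```

The rows are not in the units I measure in: shifts go in shares of 60 cm and turns go in shares of 180 degrees. I convert before sending: -170 mm / 600 = -0.2833, -136 mm / 600 = -0.2267, 0.5 rad / 3.1416 = 0.1592.

```bash
cat > to.py <<'E'
import sys,numpy as np
from scipy.spatial.transform import Rotation as R
from plant import readout
# to.py x y z yaw : TCP target, tool down, tool y axis along world angle yaw -> local shift and turn
x,y,z,a=map(float,sys.argv[1:]); s=readout.observe()
q=s["eef_rot"]; r=R.from_quat(np.roll(q,-1))
ty=np.array([np.cos(a),np.sin(a),0]); tz=np.array([0,0,-1.]); T=R.from_matrix(np.c_[np.cross(ty,tz),ty,tz])
print("t",round(s["time"],2),"pos",s["ee_pos"].round(1),"local",r.inv().apply(np.array([x,y,z])-s["ee_pos"]).round(1),(r.inv()*T).as_rotvec().round(3),"F",s["ft_force"].round(1),"w",round(s["gripper_width"],1))
E
python3 to.py 510.8 312.5 250 0.108
echo '[[-0.0567,-0.0217,0,0,0,0.0318],[-0.1133,-0.0433,0,0,0,0.0637],[-0.17,-0.065,0,0,0,0.0955],[-0.2267,-0.0867,0,0,0,0.1273],[-0.2833,-0.11,0,0,0,0.1592]]' | python3 -m inch 85
python3 to.py 510.8 312.5 250 0.108
```

```text
t 0.1 pos [250.6 572.1 252.5] local [-342.4 -133.4    2.8] [-1.00e-03  1.00e-03  1.05e+00] F [-0.3 -0.4 -0.2] w 85.4
time: 0.52
ee_pos: [380.9, 442.4, 253.0]
eef_rot: [-0.0, 0.443, 0.897, -0.0]
ft_force: [1.5, 0.4, -0.2]
gripper_width: 84.9
finger_force: 0.0
t 0.52 pos [380.9 442.4 253. ] local [-182.2   24.2    3. ] [-0.     0.     0.545] F [ 1.5  0.4 -0.2] w 84.9
```

Converted, -182 mm / 600 = -0.3033, -146 mm / 600 = -0.2433, 0.545 rad / 3.1416 = 0.1735.

```bash

echo '[[-0.06,0.0083,0,0,0,0.035],[-0.1217,0.0167,0,0,0,0.07],[-0.1817,0.025,0,0,0,0.105],[-0.2433,0.0317,0,0,0,0.1401],[-0.3033,0.04,0,0,0,0.1735]]' | python3 -m inch >/dev/null
echo '[[0,0,0,0,0,0],[0,0,0,0,0,0]]' | python3 -m inch >/dev/null
python3 to.py 510.8 312.5 141 0.108
```

```text
t 1.1 pos [511.8 311.9 252.7] local [  0.9  -0.9 111.7] [-0.     0.002  0.   ] F [-1.4  0.8  0.2] w 85.3
```

```bash

echo '[[0.0017,-0.0017,0.05,0,0,0],[0.0017,-0.0017,0.1,0,0,0],[0.0017,-0.0017,0.15,0,0,0],[0.0017,-0.0017,0.185,0,0,0],[0.0017,-0.0017,0.185,0,0,0]]' | python3 -m inch >/dev/null
python3 to.py 510.8 312.5 141 0.108
echo '[[0,0,0,0,0,0],[0,0,0,0,0,0],[0,0,0,0,0,0],[0,0,0,0,0,0],[0,0,0,0,0,0]]' | python3 -m inch 30
echo '[[0,0,0,0,0,0],[0,0,0,0,0,0],[0,0,0,0,0,0]]' | python3 -m inch
python3 - <<'E'
from h import *
for n in("side","top"):
    p,d=grab(n); np.savez(f"pics/{n}1.npz",p=p,d=d); cv2.imwrite(f"pics/{n}1.png",p)
E
```

```text
t 1.52 pos [505.5 315.6 137.7] local [-3.7  4.9 -3.3] [-0.008  0.003  0.008] F [-0.7 -0.5  0.6] w 85.3
time: 1.93
ee_pos: [510.2, 316.2, 144.2]
eef_rot: [0.0, 0.666, 0.746, 0.002]
ft_force: [1.3, 0.9, 7.0]
gripper_width: 39.3
finger_force: 64.0
time: 2.18
ee_pos: [510.2, 316.2, 144.2]
eef_rot: [0.0, 0.666, 0.746, 0.002]
ft_force: [0.3, 0.9, 7.4]
gripper_width: 39.3
finger_force: 64.0
```

Converted, -32 mm / 600 = -0.0533, -24 mm / 600 = -0.04.

```bash

echo '[[0,0,-0.0133,0,0,0],[0,0,-0.0267,0,0,0],[0,0,-0.04,0,0,0],[0,0,-0.0533,0,0,0],[0,0,-0.0533,0,0,0]]' | python3 -m inch >/dev/null
echo '[[0,0,0,0,0,0],[0,0,0,0,0,0],[0,0,0,0,0,0]]' | python3 -m inch
python3 - <<'E'
from h import *
np.set_printoptions(precision=2,suppress=True)
for n in("side","top"):
    p,d=grab(n); np.savez(f"pics/{n}2.npz",p=p,d=d)
    W=cloud(n,d); r=hsv(p,172,6,150,50)&(W[...,1]>100)&(W[...,1]<560)&(W[...,0]>440)&(W[...,0]<590)&(W[...,2]>10)&(W[...,2]<70)
    Z=W[r]; A=np.c_[Z[:,:2]-[511,312],np.ones(len(Z))]
    k=np.ones(len(Z),bool)
    for _ in range(5):
        c=np.linalg.lstsq(A[k],Z[k,2],rcond=None)[0]; k=abs(A@c-Z[:,2])<3
    print(n,len(Z),k.sum(),"plane",c*[1000,1000,1])
cv2.imwrite("pics/lift.png",grab("side")[0])
E
```

```text
time: 2.95
ee_pos: [508.8, 315.2, 173.7]
eef_rot: [-0.0, 0.666, 0.746, -0.001]
ft_force: [-0.0, -0.1, -9.8]
gripper_width: 39.5
finger_force: 62.6
side 2613 2295 plane [-0.99 -3.41 37.56]
top 648 464 plane [-0.61  5.01 38.55]
```

View pics/lift.png

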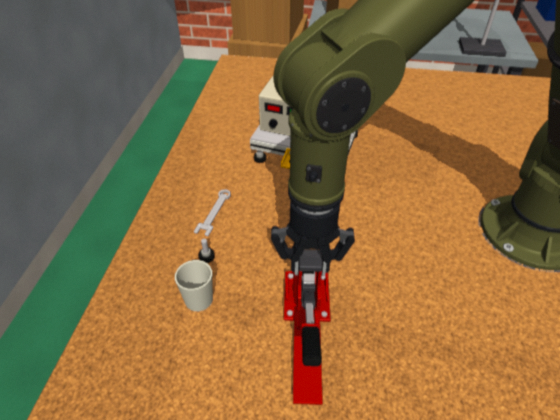

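```bash
python3 to.py 616.4 30.2 170 -0.177; python3 - <<'E'
from h import *
for n in("top",):
    p,d=grab(n,"pics/top0.npz")
    print(cast(n,[[206,151],[247,152],[272,146],[318,153]],20).round())
E
```

```text
t 3.1 pos [509.  315.2 173.8] local [-295.3   74.6    3.9] [-0.001  0.001  0.29 ] F [-0.2  0.  -9.6] w 39.4
[[745. 312.  20.]
 [746. 190.  20.]
 [766. 116.  20.]
 [748. -21.  20.]]
```

Converted, -130 mm / 600 = -0.2167, -100 mm / 600 = -0.1667, 0.13 rad / 3.1416 = 0.0414.

```bash

echo '[[-0.025,0.0067,0,0,0,0.0064],[-0.0667,0.0167,0,0,0,0.0127],[-0.1167,0.03,0,0,0,0.0223],[-0.1667,0.0433,0,0,0,0.0318],[-0.2167,0.055,0,0,0,0.0414]]' | python3 -m inch >/dev/null
echo '[[-0.05,0.0017,0,0,0,0.0095],[-0.1,0.005,0,0,0,0.0191],[-0.15,0.0083,0,0,0,0.0286],[-0.2,0.01,0,0,0,0.0382],[-0.2167,0.0117,0,0,0,0.0446]]' | python3 -m inch >/dev/null
echo '[[0,0,0,0,0,0],[0,0,0,0,0,0],[0,0,0,0,0,0]]' | python3 -m inch
python3 to.py 616.4 30.2 149.7 -0.177
```

```text
time: 4.18
ee_pos: [561.4, 60.6, 174.2]
eef_rot: [-0.0, 0.76, 0.65, 0.0]
ft_force: [0.4, 1.6, -9.9]
gripper_width: 39.0
finger_force: 62.9
t 4.18 pos [561.4  60.6 174.2] local [-21.5  59.1  24.5] [-0.    -0.001  0.021] F [ 0.4  1.6 -9.9] w 39.0
```

Converted, 59 mm / 600 = 0.0983, 45 mm / 600 = 0.075, 0.021 rad / 3.1416 = 0.0067.

```bash

echo '[[-0.0083,0.025,0.005,0,0,0.0032],[-0.0183,0.05,0.015,0,0,0.0064],[-0.0283,0.075,0.025,0,0,0.0067],[-0.0358,0.0983,0.0367,0,0,0.0067],[-0.0358,0.0983,0.0408,0,0,0.0067]]' | python3 -m inch >/dev/null
echo '[[0,0,0,0,0,0],[0,0,0,0,0,0],[0,0,0,0,0,0]]' | python3 -m inch | head -2
python3 to.py 616.4 30.2 149.7 -0.177
cat > look.py <<'E'
import sys; from h import *
np.set_printoptions(precision=1,suppress=True)
k=sys.argv[1]; zb=float(sys.argv[2])
for n in("side","top"):
    p,d=grab(n); np.savez(f"pics/{n}{k}.npz",p=p,d=d)
    c=p[130:310,190:410] if n=="side" else p[140:300,210:400]
    cv2.imwrite(f"pics/{n}{k}c.png",cv2.resize(c,None,fx=3,fy=3,interpolation=2))
a,b=cv2.imread(f"pics/top{k}c.png"),cv2.imread(f"pics/side{k}c.png")
b=cv2.resize(b,None,fx=.5,fy=.5) if len(sys.argv)<4 else b
cv2.imwrite(f"pics/sc{k}.png",a); cv2.imwrite(f"pics/ss{k}.png",cv2.imread(f"pics/side{k}c.png"))
E
python3 look.py 3 6
```

```text
time: 4.85
ee_pos: [615.8, 30.7, 149.8]
t 4.85 pos [615.8  30.7 149.8] local [-0.4  0.7  0.1] [-0.001 -0.001  0.001] F [ 0.1 -0.2 -9.7] w 38.9
```

View pics/ss3.png

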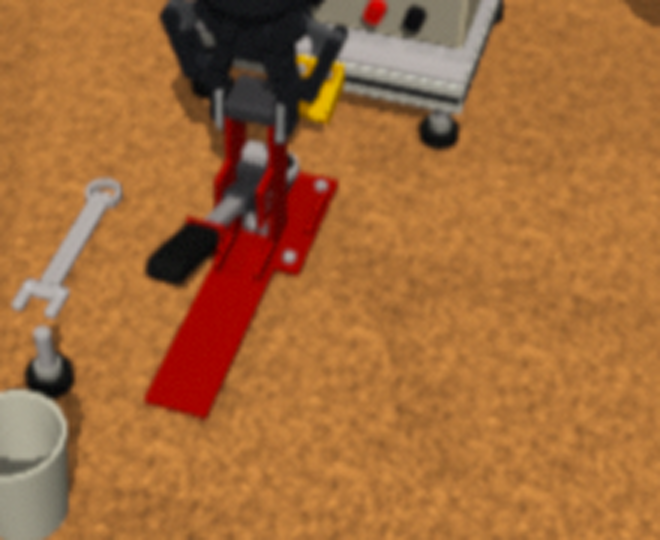

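View pics/sc3.png

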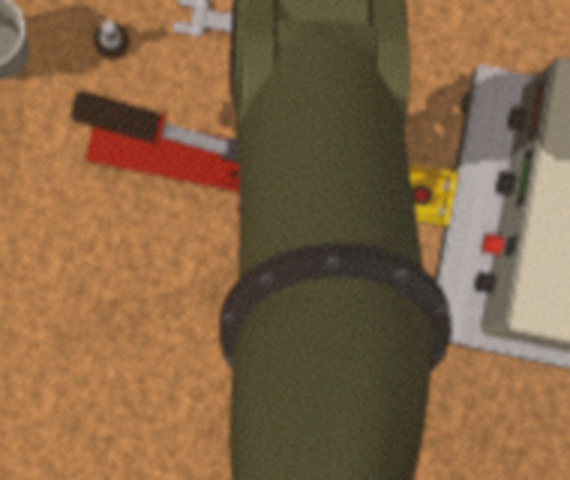

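```bash
python3 - <<'E'
from h import *
np.set_printoptions(precision=2,suppress=True)
S=np.array([(337,180),(297,272),(146,402),(207,417)],float)
M=np.array([(85,-45),(-30,-45),(-187,25),(-187,-25)],float)
X=cast("side",np.c_[190+S[:,0]/3-.33,130+S[:,1]/3-.33],14)[:,:2]
a=(M-M.mean(0))@[1,1j]; b=(X-X.mean(0))@[1,1j]
th=np.angle(np.sum(b*a.conj())); R=np.array([[np.cos(th),-np.sin(th)],[np.sin(th),np.cos(th)]])
o=X.mean(0)-R@M.mean(0); print(th,o,X-(M@R.T+o)); ex,ey=R[:,0],R[:,1]
# tail long edges yaw
p,d=grab("side","pics/side3.npz"); W=cloud("side",d)
r=hsv(p,172,6,150,50)&(W[...,2]<25)&(W[...,2]>2)
v,u=np.nonzero(r); Y=cast("side",np.c_[u,v],14)[:,:2]; l=(Y-o)@R
k=(l[:,0]<-110)&(l[:,0]>-180)&(abs(l[:,1])<32); print("tail",k.sum(),cv2.minAreaRect(Y[k].astype(np.float32)), l[k].min(0),l[k].max(0))
m=np.array([591.9,-108.2]); print("mark in jack frame",R.T@(m-o))
e=np.array([np.cos(-1.748),np.sin(-1.748)]); print("target - o",m-58*e-o)
E
```

```text
-1.726259466472566 [616.75  28.86] [[-0.91 -0.73]
 [ 0.76 -0.82]
 [-1.5   1.14]
 [ 1.66  0.42]]
tail 531 ((639.86279296875, 172.24346923828125), (69.8655014038086, 49.105979919433594), 80.3209228515625) [-179.93  -23.9 ] [-110.1    25.63]
mark in jack frame [139.26  -3.33]
target - o [-14.63 -79.97]
```

```bash
python3 to.py 601.8 -48.5 147.5 -0.177
```

```text
t 4.95 pos [616.1  30.3 150.2] local [-80.1  -0.2   2.7] [ 0.    -0.001  0.   ] F [ 0.9  0.2 -9.9] w 38.9
```

Converted, -58 mm / 600 = -0.0967, -46 mm / 600 = -0.0767.

```bash

echo '[[-0.0133,0,0.0033,0,0,0],[-0.0333,0,0.0045,0,0,0],[-0.055,0,0.0045,0,0,0],[-0.0767,0,0.0045,0,0,0],[-0.0967,0,0.0045,0,0,0]]' | python3 -m inch |head -5
echo '[[-0.0167,0,0,0,0,0],[-0.03,0,0,0,0,0],[-0.0367,0,0,0,0,0],[-0.0367,0,0,0,0,0],[-0.0367,0,0,0,0,0]]' | python3 -m inch |head -5
echo '[[0,0,0,0,0,0],[0,0,0,0,0,0]]' | python3 -m inch |head -5
python3 to.py 601.8 -48.5 144 -0.177
```

```text
time: 5.37
ee_pos: [605.5, -30.7, 147.2]
eef_rot: [0.0, 0.768, 0.641, -0.0]
ft_force: [-0.4, -0.9, -10.1]
gripper_width: 39.2
time: 5.78
ee_pos: [602.2, -49.0, 147.1]
eef_rot: [-0.0, 0.767, 0.641, 0.0]
ft_force: [0.2, 0.8, -10.1]
gripper_width: 39.4
time: 5.95
ee_pos: [602.3, -48.2, 147.0]
eef_rot: [-0.0, 0.767, 0.642, 0.0]
ft_force: [-1.1, -0.1, -9.2]
gripper_width: 39.3
t 5.95 pos [602.3 -48.2 147. ] local [-0.4 -0.4  3. ] [-0.    -0.001  0.001] F [-1.1 -0.1 -9.2] w 39.3
```

```bash

echo '[[-0.0007,-0.0007,0.0017,0,0,0],[-0.0007,-0.0007,0.0033,0,0,0],[-0.0007,-0.0007,0.005,0,0,0],[-0.0007,-0.0007,0.0053,0,0,0],[-0.0007,-0.0007,0.0053,0,0,0]]' | python3 -m inch |head -4
echo '[[0,0,0,0,0,0],[0,0,0,0,0,0]]' | python3 -m inch |head -4
python3 - <<'E'
from h import *
np.set_printoptions(precision=2,suppress=True)
p,d=grab("side"); np.savez("pics/side4.npz",p=p,d=d); cv2.imwrite("pics/s4.png",cv2.resize(p[100:260,210:370],None,fx=3.7,fy=3.7,interpolation=2))
W=cloud("side",d); r=hsv(p,172,6,150,50)&(W[...,2]<25)&(W[...,2]>-5)&(W[...,1]>-20)&(W[...,1]<160); print(r.sum(),np.median(W[r][:,2]))
v,u=np.nonzero(r); Y=cast("side",np.c_[u,v],8)[:,:2]; ex=np.array([np.cos(-1.748),np.sin(-1.748)]); ey=np.array([-ex[1],ex[0]])
m=np.array([591.9,-108.2]); l=np.c_[(Y-m)@ex,(Y-m)@ey]
k=(l[:,0]<-180); print("red in mark frame",l.min(0),l[k].min(0),l[k].max(0),"expect x -245, y +-25",cv2.minAreaRect(Y[k].astype(np.float32)))
E
```

```text
time: 6.37
ee_pos: [601.8, -50.1, 144.2]
eef_rot: [0.0, 0.767, 0.641, 0.0]
ft_force: [-1.0, -2.3, -4.3]
time: 6.53
ee_pos: [601.9, -50.1, 144.2]
eef_rot: [0.0, 0.767, 0.641, 0.0]
ft_force: [-1.5, -3.8, -2.2]
970 8.163272544433713
red in mark frame [-246.19  -43.39] [-246.19  -24.65] [-180.03   23.95] expect x -245, y +-25 ((629.1317749023438, 101.62251281738281), (66.15873718261719, 48.58056640625), 79.93631744384766)
```

View pics/s4.png

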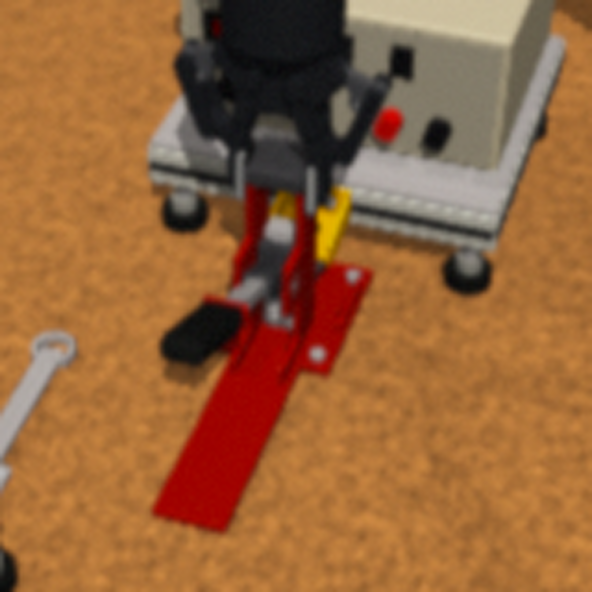

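Converted, 0.6 mm / 600 = 0.001.

```bash

echo '[[0,0,0.001,0,0,0],[0,0,0.001,0,0,0]]' | python3 -m inch |head -4
echo '[[0,0,0,0,0,0],[0,0,0,0,0,0],[0,0,0,0,0,0],[0,0,0,0,0,0],[0,0,0,0,0,0]]' | python3 -m inch 75
echo '[[0,0,-0.025,0,0,0],[0,0,-0.05,0,0,0],[0,0,-0.075,0,0,0],[0,0,-0.1,0,0,0],[0,0,-0.1,0,0,0]]' | python3 -m inch | head -2
python3 to.py 627.4 91.9 200 -0.177
```

```text
time: 6.75
ee_pos: [601.8, -50.1, 144.2]
eef_rot: [0.0, 0.767, 0.641, 0.0]
ft_force: [-3.6, -5.0, 4.5]
time: 7.17
ee_pos: [601.9, -49.4, 143.3]
eef_rot: [0.0, 0.767, 0.642, 0.0]
ft_force: [0.6, 0.5, 0.4]
gripper_width: 74.8
finger_force: 0.0
time: 7.58
ee_pos: [603.2, -49.8, 206.2]
t 7.58 pos [603.2 -49.8 206.2] local [143.7  -1.3   6.3] [ 0.005 -0.001 -0.001] F [ 0.1 -0.4  0.3] w 74.9
```

Converted, 143 mm / 600 = 0.2383, 120 mm / 600 = 0.2.

```bash

echo '[[0.0417,0,0,0,0,0],[0.0917,0,0,0,0,0],[0.15,-0.0017,0,0,0,0],[0.2,-0.0017,0,0,0,0],[0.2383,-0.0017,0.0033,0,0,0]]' | python3 -m inch 0 >/dev/null
echo '[[0,0,0,0,0,0],[0,0,0,0,0,0],[0,0,0,0,0,0],[0,0,0,0,0,0]]' | python3 -m inch
python3 to.py 627.4 91.9 200 -0.177
python3 - <<'E'
from h import *
np.set_printoptions(precision=2,suppress=True)
p,d=grab("side"); cv2.imwrite("pics/s5.png",cv2.resize(p[100:270,200:370],None,fx=3.5,fy=3.5,interpolation=2))
W=cloud("side",d)
ex=np.array([np.cos(-1.748),np.sin(-1.748)]); ey=np.array([-ex[1],ex[0]]); m=np.array([591.9,-108.2])
r=hsv(p,172,6,150,50)&(W[...,2]<14)&(W[...,2]>-5)&(W[...,1]>-160)&(W[...,1]<160)&(W[...,0]>500)
v,u=np.nonzero(r); Y=cast("side",np.c_[u,v],8)[:,:2]; l=np.c_[(Y-m)@ex,(Y-m)@ey]
k=(l[:,0]<-180); print(k.sum(),"tail",l[k].min(0),l[k].max(0),"base y",l.min(0),l.max(0))
b=(W[...,2]>150)&(W[...,2]<161)&(abs(W[...,0]-602)<45)&(abs(W[...,1]+52)<40)
Z=W[b][:,:2]; print(len(Z),"column",cv2.minAreaRect(Z.astype(np.float32)), np.c_[(Z-m)@ex,(Z-m)@ey].mean(0))
E
```

```text
time: 8.33
ee_pos: [625.9, 89.4, 201.0]
eef_rot: [0.0, 0.768, 0.641, -0.0]
ft_force: [-0.6, 0.6, -0.3]
gripper_width: -0.3
finger_force: 0.0
t 8.33 pos [625.9  89.4 201. ] local [2.7 1.  1. ] [-0.     0.001 -0.003] F [-0.6  0.6 -0.3] w -0.3
430 tail [-246.19  -24.81] [-180.03   24.  ] base y [-246.19  -44.72] [26.67 32.24]
46 column ((601.3442993164062, -51.94200897216797), (39.18896484375, 39.23326110839844), 78.60585021972656) [-64.11   5.75]
```

View pics/s5.png

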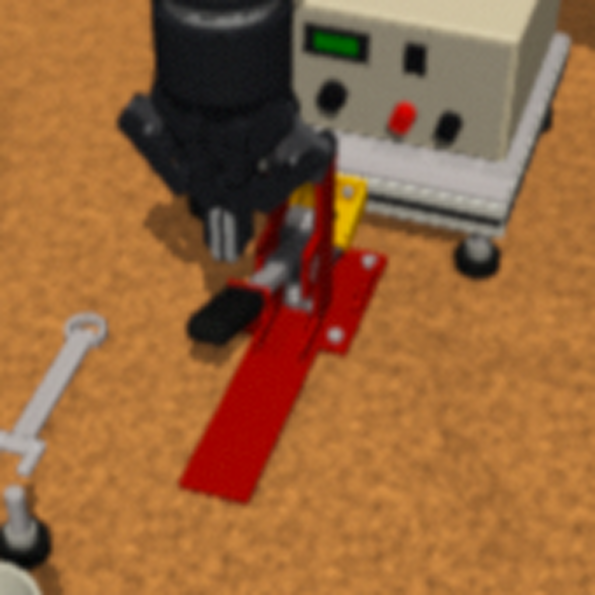

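Converted, 30 mm / 600 = 0.05, 20 mm / 600 = 0.0333.

```bash

echo '[[0.005,0.0017,0.0167,0,0,0],[0.005,0.0017,0.0333,0,0,0],[0.005,0.0017,0.05,0,0,0],[0.005,0.0017,0.05,0,0,0]]' | python3 -m inch |head -4
echo '[[0.0017,0,0.01,0,0,0],[0.005,0,0.0233,0,0,0],[0.01,0,0.04,0,0,0],[0.015,0,0.0567,0,0,0],[0.02,0,0.0733,0,0,0]]' | python3 -m inch |head -4
python3 to.py 627.4 91.9 66 -0.177
```

```text
time: 8.72
ee_pos: [626.2, 93.5, 168.3]
eef_rot: [-0.001, 0.767, 0.641, -0.002]
ft_force: [-0.3, -0.2, 0.2]
time: 9.13
ee_pos: [630.2, 105.9, 126.5]
eef_rot: [0.001, 0.767, 0.642, 0.0]
ft_force: [0.1, -3.0, 3.6]
t 9.13 pos [630.2 105.9 126.5] local [-14.3  -0.3  60.5] [ 0.001  0.    -0.001] F [ 0.1 -3.   3.6] w -0.0
```

```bash

echo '[[0,0,0.0167,0,0,0],[0,0,0.0333,0,0,0],[-0.0017,0,0.05,0,0,0],[-0.0033,0,0.0667,0,0,0],[-0.0067,0,0.08,0,0,0]]' | python3 -m inch |head -4
echo '[[-0.0017,0,0.0067,0,0,0],[-0.0033,0,0.0133,0,0,0],[-0.0033,0,0.0133,0,0,0]]' | python3 -m inch |head -4
```

```text
time: 9.55
ee_pos: [628.8, 102.7, 78.0]
eef_rot: [-0.0, 0.767, 0.642, 0.0]
ft_force: [1.0, 5.6, 3.7]
time: 9.8
ee_pos: [628.3, 100.5, 70.6]
eef_rot: [-0.001, 0.767, 0.642, 0.0]
ft_force: [0.3, 5.4, 5.4]
```

Converted, 3 mm / 600 = 0.005, 2 mm / 600 = 0.0033.

```bash

echo '[[0.0017,0,0.0017,0,0,0],[0.0033,0,0.0033,0,0,0],[0.0033,0,0.005,0,0,0],[0.0033,0,0.005,0,0,0]]' | python3 -m inch |head -4
python3 - <<'E'
from h import *
np.set_printoptions(precision=2,suppress=True)
p,d=grab("side"); np.savez("pics/side6.npz",p=p,d=d); cv2.imwrite("pics/s6.png",cv2.resize(p[100:270,200:370],None,fx=3.5,fy=3.5,interpolation=2))
W=cloud("side",d)
ex=np.array([np.cos(-1.748),np.sin(-1.748)]); ey=np.array([-ex[1],ex[0]]); m=np.array([591.9,-108.2])
r=hsv(p,172,6,150,50)&(W[...,2]<14)&(W[...,2]>-5)&(W[...,1]>-160)&(W[...,1]<160)&(W[...,0]>500)
v,u=np.nonzero(r); Y=cast("side",np.c_[u,v],8)[:,:2]; l=np.c_[(Y-m)@ex,(Y-m)@ey]
k=(l[:,0]<-180); print(k.sum(),"tail",l[k].min(0),l[k].max(0),"base y",l.min(0),l.max(0))
E
```

```text
time: 10.13
ee_pos: [628.3, 100.2, 68.3]
eef_rot: [0.0, 0.768, 0.641, -0.001]
ft_force: [-1.2, 0.5, 7.0]
216 tail [-246.19  -24.81] [-180.11   23.9 ] base y [-246.19  -44.72] [25.8 23.9]
```

View pics/s6.png

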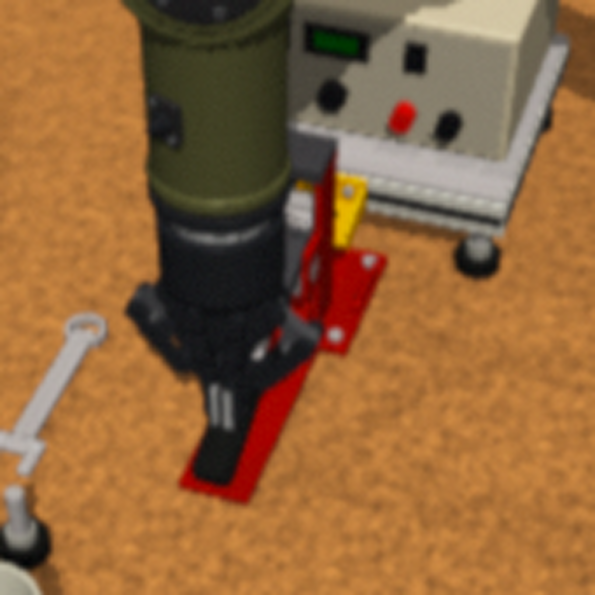

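Converted, 1.5 mm / 600 = 0.0025, 1 mm / 600 = 0.0017.

```bash

for i in 1 2; do :; done
echo '[[0,0,0.0017,0,0,0],[0,0,0.0025,0,0,0],[0,0,0.0025,0,0,0]]' | python3 -m inch |head -4
echo '[[0,0,0.0017,0,0,0],[0,0,0.0025,0,0,0],[0,0,0.0025,0,0,0]]' | python3 -m inch |head -4
```

```text
time: 10.43
ee_pos: [628.4, 100.1, 67.7]
eef_rot: [0.0, 0.768, 0.641, -0.001]
ft_force: [-3.4, -0.2, 13.0]
time: 10.68
ee_pos: [628.4, 100.0, 67.1]
eef_rot: [0.0, 0.768, 0.641, -0.001]
ft_force: [-5.5, -0.2, 21.4]
```

```bash

echo '[[0,0,-0.0083,0,0,0],[0.0017,0,-0.0267,0,0,0],[0.005,0,-0.0467,0,0,0],[0.0067,0,-0.0667,0,0,0],[0.0067,0,-0.0867,0,0,0]]' | python3 -m inch |head -4
echo '[[-0.0017,0,-0.0217,0,0,0],[-0.005,0,-0.0433,0,0,0],[-0.01,0,-0.0667,0,0,0],[-0.0183,0,-0.0917,0,0,0],[-0.0183,0,-0.1,0,0,0]]' | python3 -m inch |head -4
echo '[[0,0,0,0,0,0],[0,0,0,0,0,0],[0,0,0,0,0,0]]' | python3 -m inch |head -4
python3 - <<'E'
from h import *
np.set_printoptions(precision=2,suppress=True)
ex=np.array([np.cos(-1.748),np.sin(-1.748)]); ey=np.array([-ex[1],ex[0]]); m=np.array([591.9,-108.2])
p,d=grab("side"); np.savez("pics/side7.npz",p=p,d=d); W=cloud("side",d)
r=hsv(p,172,6,150,50)&(W[...,2]<14)&(W[...,2]>-5)&(W[...,1]>-160)&(W[...,1]<160)&(W[...,0]>500)
v,u=np.nonzero(r); Y=cast("side",np.c_[u,v],8)[:,:2]; l=np.c_[(Y-m)@ex,(Y-m)@ey]
k=(l[:,0]<-180); print(k.sum(),"tail",l[k].min(0),l[k].max(0),"base y",l.min(0),l.max(0))
g=(d>0)&(W[...,2]>100)&(W[...,2]<155)&(p.max(2)<60)
q=np.stack([(W[...,:2]-m)@ex,(W[...,:2]-m)@ey],-1); g&=(q[...,0]<-165)&(q[...,0]>-250)&(abs(q[...,1])<20); print("grip pts",g.sum(),np.median(W[g],0),np.median(q[g],0), W[g][:,2].max())
p2,d2=grab("top"); np.savez("pics/top7.npz",p=p2,d=d2)
for f,n in(("pics/side0.npz","side"),("pics/side7.npz","side")):
    P,D=grab(n,f); W=cloud(n,D); q=np.stack([(W[...,:2]-m)@ex,(W[...,:2]-m)@ey],-1)
    t=(abs(W[...,2]-189)<25)&(q[...,0]>60)&(q[...,0]<240)&(abs(q[...,1])<90); A=np.c_[q[t],np.ones(t.sum())]
    print(f,t.sum(),np.linalg.lstsq(A,W[t][:,2],rcond=None)[0]*[1000,1000,1])
E
```

```text
time: 11.1
ee_pos: [628.9, 104.4, 117.5]
eef_rot: [0.0, 0.767, 0.641, -0.001]
ft_force: [0.2, -0.8, 1.2]
time: 11.52
ee_pos: [628.1, 92.6, 179.3]
eef_rot: [0.001, 0.768, 0.641, 0.0]
ft_force: [-0.6, -0.3, 0.2]
time: 11.77
ee_pos: [627.0, 95.1, 176.2]
eef_rot: [-0.001, 0.767, 0.642, -0.001]
ft_force: [-0.4, -0.0, 0.0]
431 tail [-246.19  -24.81] [-180.03   24.  ] base y [-246.19  -44.72] [25.8  32.24]
grip pts 204 [624.91 112.6  146.18] [-224.46   -5.94] 154.97352433760545
pics/side0.npz 2859 [ 60.97   1.87 178.36]
pics/side7.npz 2511 [ 56.02   1.06 179.12]
```

Converted, 52 mm / 600 = 0.0867, 40 mm / 600 = 0.0667.

```bash

echo '[[-0.0017,0,0.0133,0,0,0],[0,0,0.03,0,0,0],[0.0033,0,0.0467,0,0,0],[0.0083,0,0.0667,0,0,0],[0.0133,0,0.0867,0,0,0]]' | python3 -m inch |head -4
echo '[[0,0,0.0167,0,0,0],[0,0,0.0333,0,0,0],[0,0,0.05,0,0,0],[-0.0017,0,0.0633,0,0,0],[-0.0017,0,0.075,0,0,0]]' | python3 -m inch |head -4
python3 to.py 628.4 100 67.5 -0.177
```

```text
time: 12.28
ee_pos: [629.5, 103.3, 124.5]
eef_rot: [0.0, 0.767, 0.642, 0.0]
ft_force: [-0.3, -2.0, 7.0]
time: 12.7
ee_pos: [629.5, 103.1, 79.6]
eef_rot: [-0.0, 0.767, 0.642, 0.001]
ft_force: [-0.3, -0.0, 8.5]
t 12.7 pos [629.5 103.1  79.6] local [-3.3 -0.5 12.1] [ 0.001 -0.001  0.   ] F [-0.3 -0.   8.5] w -0.2
```

Converted, 13 mm / 600 = 0.0217, 12 mm / 600 = 0.02.

```bash

echo '[[-0.0017,-0.0008,0.0067,0,0,0],[-0.0017,-0.0008,0.0133,0,0,0],[-0.0017,-0.0008,0.02,0,0,0],[-0.0017,-0.0008,0.0217,0,0,0]]' | python3 -m inch |head -4
echo '[[0,0,0.0017,0,0,0],[0,0,0.0017,0,0,0]]' | python3 -m inch |head -4
```

```text
time: 13.03
ee_pos: [629.0, 100.4, 67.2]
eef_rot: [0.001, 0.767, 0.641, 0.0]
ft_force: [-2.1, -0.9, 17.4]
time: 13.2
ee_pos: [629.0, 100.4, 67.2]
eef_rot: [0.001, 0.767, 0.641, 0.001]
ft_force: [-2.5, -1.8, 16.5]
```

```bash
python3 - <<'E'
from h import *
np.set_printoptions(precision=2,suppress=True)
ex=np.array([np.cos(-1.748),np.sin(-1.748)]); ey=np.array([-ex[1],ex[0]]); m=np.array([591.9,-108.2])
p,d=grab("side"); np.savez("pics/side8.npz",p=p,d=d)
cv2.imwrite("pics/s8.png",cv2.resize(p[80:260,210:410],None,fx=3.3,fy=3.3,interpolation=2))
W=cloud("side",d); r=hsv(p,172,6,150,50)&(W[...,2]<14)&(W[...,2]>-5)&(W[...,1]>-160)&(W[...,1]<160)&(W[...,0]>500)
v,u=np.nonzero(r); Y=cast("side",np.c_[u,v],8)[:,:2]; l=np.c_[(Y-m)@ex,(Y-m)@ey]
k=(l[:,0]<-180); print(k.sum(),"tail",l[k].min(0),l[k].max(0))
P,D=grab("top"); np.savez("pics/top8.npz",p=P,d=D)
for n in("side","top"):
  for i in(0,8):
    P,D=grab(n,f"pics/{n}{i}.npz"); W=cloud(n,D); q=np.stack([(W[...,:2]-m)@ex,(W[...,:2]-m)@ey],-1)
    t=(abs(W[...,2]-193)<14)&(q[...,0]>90)&(q[...,0]<230)&(abs(q[...,1])<80); A=np.c_[q[t],np.ones(t.sum())]
    c=np.linalg.lstsq(A,W[t][:,2],rcond=None)[0]; print(n,i,t.sum(),"slope mrad",c*[1000,1000,1])
    y=hsv(P,22,34,150,100)&(W[...,1]<0)&(W[...,2]>45); print("  bracket z",np.median(W[y][:,2]), "xy",np.median(q[y],0),y.sum())
E
```

```text
212 tail [-246.19  -25.34] [-180.11   23.9 ]
side 0 1615 slope mrad [  0.69  -0.13 189.25]
  bracket z 57.77993297346664 xy [ 0.33 -1.94] 265
side 8 1103 slope mrad [-47.79   3.85 202.39]
  bracket z 73.51799657444721 xy [ 11.43 -17.85] 98
top 0 3610 slope mrad [ -0.03  -0.19 189.77]
  bracket z 57.68863645495625 xy [ 1.73 -1.03] 279
top 8 3587 slope mrad [-47.82   1.   202.67]
  bracket z 70.85577049418364 xy [ 14.95 -13.95] 156
```

View pics/s8.png

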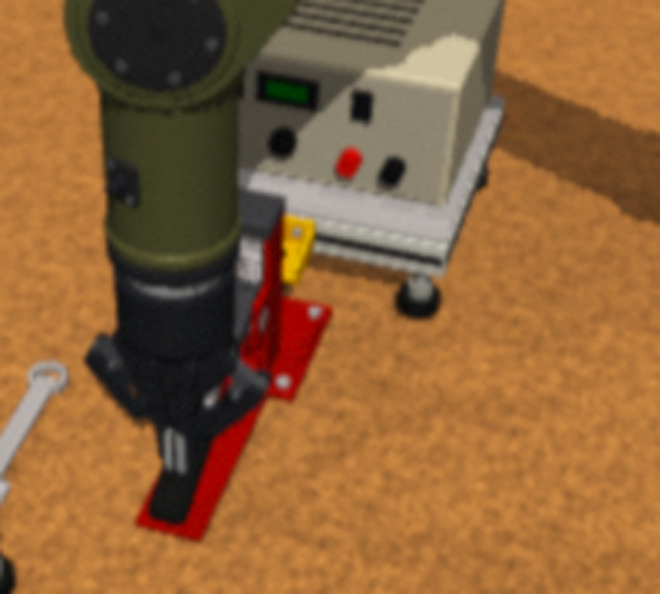

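The stand is tilted 48 mrad, so its feet hang about 9.6 mm up. The jack hasn't shifted, and the handle is held at its stop with about 16 N.

```bash
python3 -c "
from plant import robot; print(robot.sign_off())"
```

```text
the job is handed in; nothing more can be done
None
```

The job is handed in: the jack is square under the bracket to within about 1 mm of the mark, two strokes lifted both feet to about 9.6 mm clear (worked out from the stand's measured tilt), and the hand is holding the handle down at its bottom stop.

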